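# Slide the flat mirror out over the desk edge

### The job

The flat mirror lies on the desk with nothing to get hold of. With the fingertips, slide it towards the front edge of the desk (the far edge from the robot), short end first, until 5 cm of it hangs out over the edge, square to the edge, so that it can be picked up there and put on its stand; then take the hand away. Go gently, it is glass: keep it flat on the desk, never lift it, and leave everything else on the desk where it is.

Things in the scene. Friction and masses are not known exactly. Their poses are not given: they have to be found in the camera images.
- mirror: flat mirror lying face up on the desk: pale glass in a slim black frame, a plain slab 180 mm long (its x), 130 mm wide (its y), 8 mm thick, about 0.22 to 0.45 kg, loose, its underside on the desk top at z = 0. Origin at the centre of its underside; its x axis runs along its length and points to the short end nearer the desk's front edge; z up. Pushed on its edge near the desk it slides with a few newtons and stops when the push stops.
- mirror_mid (a point): centre of the mirror slab, 4 mm above its underside; axes as the mirror's
- mirror_front (a point): middle of the mirror's leading short end (90 mm from its centre along its +x), half-way up its 8 mm thickness: the end that is to hang over
- mirror_back (a point): middle of the mirror's rear short end (90 mm from its centre along its -x), half-way up its 8 mm thickness: the end nearer the robot
- desk_edge (a point): point on the top front edge of the dark wooden desk, the edge facing away from the robot, at the middle of the desk's width. Its y axis runs along the straight edge; its x axis points outward, square to the edge, into the open; z up. Desk top is level at z = 0, 25 mm thick, and reaches at least 0.6 m along the edge to either side; beyond it is open air. The desk stands a little skewed to the robot, differently every time (up to 0.09 rad).
- talc: white round bottle with a dull-blue cap, 48 mm across, 118 mm tall, standing 17 to 21 cm to one side of the mirror's centre; origin at the centre of its underside. Leave it alone.
- cream: squat white jar with a metal lid, 68 mm across, 46 mm tall, standing 17 to 21 cm to the other side of the mirror's centre; origin at the centre of its underside. Leave it alone.
- water: clear water bottle with a white cap, 64 mm across, 210 mm tall, standing on the robot's left; origin at the centre of its underside. Leave it alone.
- remote: white remote control lying flat, 150 x 46 x 21 mm (x, y, z), on the robot's right; origin at the centre of its underside. Leave it alone.
- brush: pinkish hairbrush lying bristles up, about 200 x 55 x 28 mm, on the robot's left; origin on its underside, near the middle of its length; the head lies along its +x. Leave it alone.
- scissors: scissors with black loops lying flat, about 170 x 60 x 10 mm, on the robot's right; origin on the underside near the pivot; blades along its x axis. Leave them alone.
Things that resemble listed ones, but are neither listed nor needed, are in the scene too. Leave any blue or red look-alike of the mirror alone.

How it is judged:
By the outcome, as a careful person would: the job done as asked, in the order asked, and still so for the second after the job is handed in, with the robot touching nothing.
It also fails if it takes over 42 s, if anything falls off the work surface, if the arm or the gripper's body presses on something with over 40 N, if the wrist force passes 120 N, or if a joint passes its speed limit or range.

### The arm

A 7-joint arm with a two-finger parallel gripper is mounted at the origin on the work surface. World frame = base frame: x ahead of the robot, y to its left, z up, the work surface at z = 0. Lengths are in m, angles in rad, forces in N, time in s.
With the tool pointing down it reaches from about 0.4 to 0.85 m from the base axis. Payload 10.4 kg.
Tool frame: the origin (TCP) lies at the very end of the fingers, on their centre line; the grasp point (between the pads) lies 19 mm behind it; z points along the fingers, y is the direction in which the jaws open and shut (so a half turn about z gives the same grasp; the last joint's range is limited). The gripper opens to 87 mm and grips with 3 to 60 N. Pads are 19 mm wide; open, the fingers measure 117 mm over their backs; the gripper's body (75 mm by 190 mm) begins 51 mm behind the grasp point.
Start: joints at [1.111, 0.332, -0.065, 1.46, 0.022, 1.35, -0.088], TCP at [0.264, -0.566, 0.223] pointing down, gripper open.
Joint ranges: [-2.6, 2.6], [-0.5, 2.12], [-1.47, 1.34], [0.16, 2.42], [-1.27, 4.41], [0.06, 2.06], [-2.6, 2.6]. Speed limits (rad/s): [2.22, 2.22, 2.79, 2.79, 3.14, 3.14, 3.14].

### API

Orientations are given as a unit quaternion [x, y, z, w].
In Python, from bench import r gives the robot as it stands.
- The arm moves only by the tool move_arm, never from a script. Its argument "deltas" is a list of rows, each a list of 5 numbers: the gripper's target within -1 to 1 (fully open at 1, half-way at 0, shut at -1), then the shift along the tool's x, y, z as a fraction of full scale, then the turn about the tool's z as a fraction of full scale. A call has 1 to 12 rows; each row shifts and turns the commanded pose from where the row before left it, along the tool's axes as they then stand; what a row does not reach is not made up. Full scale, the value 1, is 2.5 cm for a shift and 90 degrees for a turn. A row lasts 1/12 s, in which the tool goes at most 41.7 mm and 7.16 degrees, less where a joint would pass 70% of its speed; a pose out of reach is approached as far as the arm can. A call with a number of a shift or a turn outside -1 to 1 is refused whole. A call with a gripper value outside its range is refused whole. The fingers move at their own pace and stop on an object; "squeeze" is the grip in N (left out, the last holds). Time passes only in rows, so rows that do not move let the fingers close. It gives the time, the measured TCP pose, the force and the opening at its end, in the units of the state.
- r.read_state(): the state, without advancing time (a new reading comes with each control period).
- r.camera(name): name is "side" or "top" or "wrist"; returns the picture (400x640x3 uint8, red, green, blue); there is no depth.
- r.camera_info(name): a dict with "K" (3x3 intrinsics, pixels), "R" (3x3) and "t" (3): a world point X has camera coordinates R X + t; the wrist camera has in their place "hand_eye" (4x4, takes a point from camera to tool coordinates, whose origin is the TCP and whose axes are the flange's). Camera axes: x right, y down, z forward; pixel columns grow to the right and rows downward; lengths in m; the calibration is good to about 2 mm. A picture is of the moment at which its call begins: read the wrist's pose just before it. camera_info takes no time and is no camera call.
- r.close_job(): hands the job in, once; it reports no verdict.
Trained networks look in the newest picture that a camera, given by its name, has taken for a name from the list of things; names that differ only in an ending like _2 or _b are one class to them, and where a whole thing is asked for, a point or a joint stands for the part that bears it (a point fixed in the world has none). Each returns a list of dicts, best first, with "confidence" (0 to 1); they miss things now and then, are a little off and sometimes report something else, mostly with a low value. They report only what shows in the picture. A call takes as long as a camera call. They do not tell look-alikes from the thing itself.
- r.boxes_of(camera, label): "position" ([x, y, z] in m, in the coordinates of the camera as it stood for that picture, good to about 4 mm: the middle of the surface that is visible of it).
- r.tip_of(camera, label): "position" ([x, y, z] in m, in the coordinates of the camera as it stood for that picture, good to about 4 mm: a listed point, or the origin of a listed thing).
The state is a dict: "time": time; "joint_positions": joint angles; "joint_vel": joint speeds; "joint_torque": joint torques, N m; "ee_pos": TCP position; "eef_rot": TCP orientation; "ft_force": force on the tool from outside, world axes, zero at the start; "torque": the same for the moment, N m; "width": finger opening in m.
Only numpy, scipy, OpenCV 4.12 (cv2) and the standard library are available. Lean on these libraries where they do the work, as an engineer would, in place of code of your own. Each camera call takes 0.05 s, during which the arm holds its last target.

## Working session

There is one attempt and no reset: what is moved stays moved. The work goes in short steps, Python scripts to look and compute and a tool call to move; the robot and the scene stay as the last step left them, time stands still between calls to the robot, and variables do not carry over. Pictures are saved under pics/ and viewed, and the job is handed in when it is done.

Besides the shell and the picture viewer there is one more tool, called after ">>>" in YAML: its name, and indented under it one key for each argument. move_arm: Moves the arm, as the interface text tells. Shift numbers are shares of 2.5 cm and turn numbers shares of 90 degrees, none past 1 either way. Its arguments: {"type":"object","properties":{"deltas":{"type":"array","items":{"type":"array","items":{"type":"number"}}},"squeeze":{"type":"number"}},"required":["deltas"]}

```bash
mkdir -p pics; ls
python3 - <<'E'
from bench import r
import cv2,numpy as np
s=r.read_state(); print({k:np.round(v,3).tolist() for k,v in s.items()})
for c in ("top","side"):
    im=r.camera(c); cv2.imwrite(f"pics/{c}0.png",im[:,:,::-1])
    i=r.camera_info(c); print(c,np.round(i["K"],1).tolist(),np.round(i["R"],4).tolist(),np.round(i["t"],4).tolist())
    R,t=np.array(i["R"]),np.array(i["t"])
    for l in ("mirror","mirror_front","mirror_back","mirror_mid","desk_edge","talc","cream"):
        for d in r.tip_of(c,l)[:3]:
            print(c,l,round(d["confidence"],2),np.round(R.T@(np.array(d["position"])-t),4))
print(np.round(r.camera_info("wrist")["hand_eye"],4).tolist())
E
```

```text
pics
{'time': 0.0, 'joint_positions': [1.111, 0.333, -0.065, 1.461, 0.022, 1.35, -0.088], 'joint_vel': [-0.0, -0.001, 0.001, 0.001, 0.001, 0.001, -0.0], 'joint_torque': [-0.0, -62.326, 0.025, -38.991, -0.061, 0.04, 0.0], 'ee_pos': [0.264, -0.566, 0.222], 'eef_rot': [0.976, 0.217, -0.0, -0.001], 'ft_force': [1.154, 0.471, 0.762], 'torque': [0.032, -0.03, 0.044], 'width': 0.087}
top [[506.4, 0.0, 314.7], [0.0, 506.4, 198.5], [0.0, 0.0, 1.0]] [[-0.0181, -0.9998, 0.006], [-0.9952, 0.0174, -0.0961], [0.0959, -0.0078, -0.9954]] [0.0091, 0.5221, 1.4762]
top mirror 0.89 [ 0.3083 -0.1729  0.004 ]
top mirror 0.8 [ 0.5518 -0.0237 -0.0008]
top mirror 0.71 [3.860e-01 1.945e-01 2.000e-04]
top mirror_front 0.8 [ 0.6421 -0.0444  0.0043]
top mirror_front 0.75 [ 0.6872 -0.0171 -0.0027]
top mirror_front 0.71 [ 0.2447 -0.2369  0.0079]
top mirror_back 0.72 [0.3206 0.1252 0.0015]
top mirror_mid 0.96 [0.3882 0.1904 0.008 ]
top mirror_mid 0.84 [ 0.3066 -0.1761  0.0075]
top mirror_mid 0.78 [ 0.5545 -0.0232  0.0063]
top desk_edge 0.73 [ 0.5547 -0.0246  0.0065]
top desk_edge 0.6 [ 0.6874 -0.0154 -0.0009]
top t
[... 456 characters left out ...]
 -0.002 ]
side mirror_front 0.93 [ 0.6376 -0.0472  0.009 ]
side mirror_front 0.85 [0.4541 0.2586 0.0009]
side mirror_front 0.67 [ 0.2408 -0.2329  0.0025]
side mirror_back 0.91 [ 0.3738 -0.1106  0.0025]
side mirror_back 0.78 [ 0.3254  0.1218 -0.0014]
side mirror_back 0.66 [0.468  0.0027 0.0069]
side mirror_mid 0.71 [ 0.3121 -0.1704  0.0004]
side mirror_mid 0.65 [ 0.5484 -0.0222  0.0067]
side mirror_mid 0.65 [0.3878 0.1953 0.0047]
side desk_edge 0.74 [ 6.971e-01 -1.910e-02 -5.000e-04]
side talc 0.67 [ 0.6001  0.176  -0.0007]
side cream 0.96 [ 0.5263 -0.2067 -0.0055]
[[-0.0007, -0.9684, -0.2496, 0.0668], [1.0, -0.0007, 0.0002, -0.0003], [-0.0004, -0.2496, 0.9684, -0.1617], [0.0, 0.0, 0.0, 1.0]]
```

View pics/top0.png

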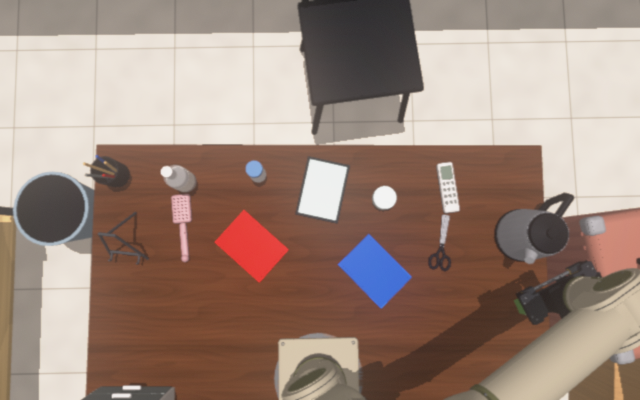

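View pics/side0.png

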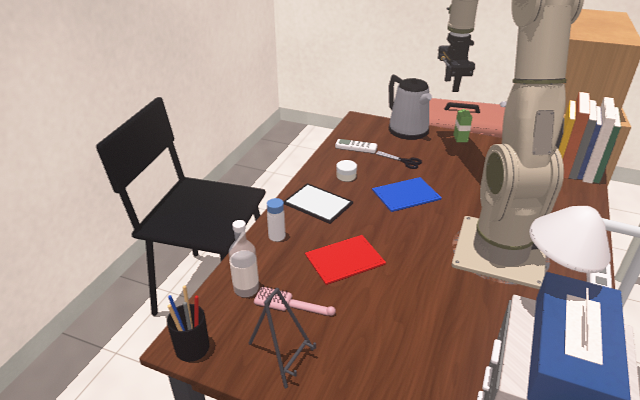

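```bash
cat > h.py <<'E'
from bench import r
import cv2,numpy as np
def cam(c):
    i=r.camera_info(c); return np.array(i["K"]),np.array(i["R"]),np.array(i["t"])
def unproj(c,uv,z):
    K,R,t=cam(c); uv=np.atleast_2d(uv).astype(float)
    d=np.c_[uv,np.ones(len(uv))]@np.linalg.inv(K).T@R
    o=-R.T@t
    return o+d*((z-o[2])/d[:,2])[:,None]
def proj(c,X):
    K,R,t=cam(c); p=(np.atleast_2d(X)@R.T+t)@K.T; return p[:,:2]/p[:,2:]
def mirror(c,im,near,zt=0.008):
    m=(im.min(2)>150).astype(np.uint8)
    n,l,st,ce=cv2.connectedComponentsWithStats(m)
    k=min((k for k in range(1,n) if 800<st[k,4]<6000),key=lambda k:np.hypot(*(ce[k]-near)))
    cs,_=cv2.findContours((l==k).astype(np.uint8),cv2.RETR_EXTERNAL,cv2.CHAIN_APPROX_NONE)
    P=unproj(c,max(cs,key=len)[:,0],zt)[:,:2]
    (cx,cy),(w,h),a=cv2.minAreaRect((P*1000).astype(np.float32))
    if w<h: a+=90;w,h=h,w
    a=(a+90)%180-90
    return cx/1000,cy/1000,a,w,h
def edge(c,im,cols,r0,r1,dirn=None):
    g=cv2.GaussianBlur(im.astype(np.float32).sum(2),(3,3),0); pts=[]
    for u in cols:
        s=g[r0:r1,u]; d=-np.diff(s); k=int(np.argmax(d))
        if d[k]<60: continue
        o=0
        if 0<k<len(d)-1:
            a,b,e=d[k-1],d[k],d[k+1]; o=.5*(a-e)/(a-2*b+e)
        pts.append((u,r0+k+.5+o))
    W=unproj(c,np.array(pts),0)
    vx,vy,x0,y0=cv2.fitLine((W[:,:2]).astype(np.float32),cv2.DIST_HUBER,0,0.001,1e-4,1e-4).ravel()
    n=np.array([vy,-vx]); n*=np.sign(n[0])
    res=(W[:,:2]-[x0,y0])@n
    return n,float(n@[x0,y0]),len(pts),np.median(abs(res))
E
python3 - <<'E'
from h import *
im=cv2.imread("pics/top0.png")
for z in (150,):
    print(np.round(mirror("top",im,(323,189)),4))
print(edge("top",im,[*range(120,300,3),*range(440,530,3)],138,152))
im2=cv2.imread("pics/side0.png")
print(np.round(mirror("side",im2,(318,202)),4))
big=cv2.resize(im[130:230,270:370],None,fx=6,fy=6,interpolation=cv2.INTER_CUBIC); cv2.imwrite("pics/topz.png",big)
big=cv2.resize(im2[140:300,200:360],None,fx=3.5,fy=3.5,interpolation=cv2.INTER_CUBIC); cv2.imwrite("pics/sidez.png",big)
print(proj("side",[[.69,-.2,0],[.69,0,0],[.69,.15,0]]))
E
```

```text
[ 5.518000e-01 -2.410000e-02 -1.335620e+01  1.669169e+02  1.171602e+02]
(array([ 0.9998272 , -0.01858898], dtype=float32), 0.6898981332778931, 90, np.float64(0.0002416970677728952))
[ 5.533000e-01 -2.120000e-02 -1.353180e+01  1.647971e+02  1.140877e+02]
[[300.30643298 166.7242403 ]
 [275.32143451 197.43913622]
 [253.27168195 224.54563599]]
```

View pics/topz.png

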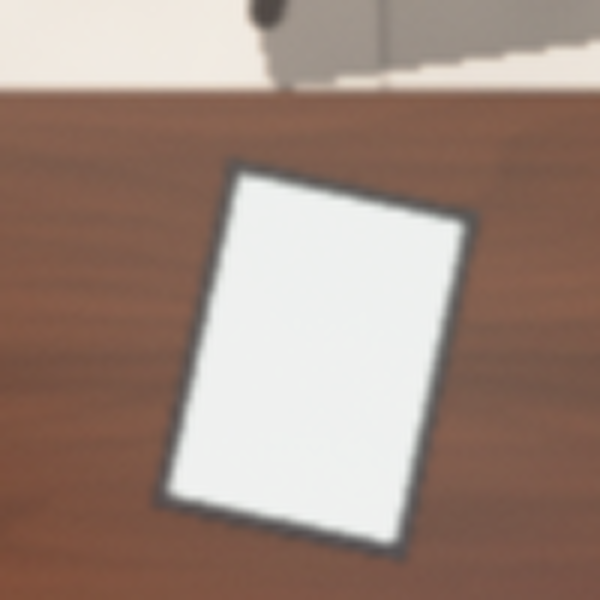

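View pics/sidez.png

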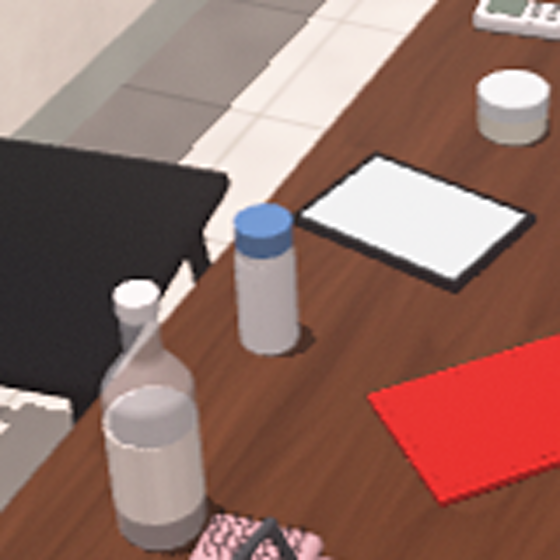

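```bash
cat >> h.py <<'E'
def st():
    s=r.read_state(); q=s["eef_rot"]; yaw=np.degrees(2*np.arctan2(q[1],q[0]))
    from scipy.spatial.transform import Rotation as Ro
    M=Ro.from_quat(q).as_matrix()
    return s,M,(np.degrees(np.arctan2(M[1,0],M[0,0])))
def go(target,yaw=None):
    s,M,y=st(); d=M.T@(np.array(target)-s["ee_pos"])
    print("t",s["time"],"pos",np.round(s["ee_pos"],4),"yaw",round(y,2),"tilt",np.round(M[2],4),"F",np.round(s["ft_force"],1),"w",s["width"])
    print("delta in units",np.round(d/.025,3), "turn units", None if yaw is None else round(-(yaw-y)/90,3))
E
python3 - <<'E'
from h import *
print("red",unproj("top",[[288,248],[245,211],[259,281]],.008).round(3).tolist())
print("blue",unproj("top",[[369,235],[339,265]],.008).round(3).tolist())
go([.44,.005,.222],-13.4)
E
```

```text
red [[0.378, 0.081, 0.008], [0.49, 0.209, 0.008], [0.282, 0.168, 0.008]]
blue [[0.412, -0.16, 0.008], [0.325, -0.069, 0.008]]
t 0.8 pos [ 0.2644 -0.5663  0.2226] yaw 25.03 tilt [ 0.e+00  1.e-04 -1.e+00] F [ 0.2 -0.2  0.5] w 0.08694778101164904
delta in units [ 16.031 -17.736   0.022] turn units 0.427
```

>>> move_arm:
  deltas:
    - [0.4, 0, -0.5, -0.8, 0]
    - [0.4, 0.4, -0.8, -0.8, 0]
    - [0.4, 0.8, -0.9, 0, 0]
    - [0.4, 0.8, -0.9, 0, 0]
    - [0.4, 0.8, -0.9, 0, 0]
    - [0.4, 0.8, -0.9, 0, 0]
    - [0.4, 0.8, -0.9, 0, 0]
    - [0.4, 0.8, -0.9, 0, 0]
    - [0.4, 0.8, -0.9, 0, 0]
    - [0.4, 0.8, -0.9, 0, 0]
    - [0.4, 0.8, -0.9, 0, 0]
    - [0.4, 0.8, -0.9, 0, 0]

```text
time: 1.8
ee_pos: [0.3459, -0.2427, 0.2627]
eef_rot: [0.976, 0.217, 0.0, 0.0]
ft_force: [0.5, 0.7, 0.7]
width: 0.0611
```

>>> move_arm:
  deltas:
    - [0.4, 0.8, -0.9, 0, 0]
    - [0.4, 0.8, -0.9, 0, 0]
    - [0.4, 0.8, -0.9, 0, 0]
    - [0.4, 0.8, -0.9, 0, 0]
    - [0.4, 0.8, -0.9, 0, 0]
    - [0.4, 0.8, -0.9, 0, 0]
    - [0.4, 0.8, -0.6, 0, 0.06]
    - [0.4, 0.6, -0.4, 0, 0.06]
    - [0.4, 0, 0, 0, 0.06]
    - [0.4, 0, 0, 0, 0.06]
    - [0.4, 0, 0, 0, 0.06]
    - [0.4, 0, 0, 0, 0.06]

```text
time: 2.8
ee_pos: [0.42, -0.0344, 0.2627]
eef_rot: [0.998, -0.066, 0.0, 0.0]
ft_force: [-0.2, 0.4, -0.3]
width: 0.0606
```

Run:
```python
from h import *
go([.44,.005,.1],-13.4)
im=r.camera("top")[:,:,::-1]; cv2.imwrite("pics/top1.png",im)
im=r.camera("wrist")[:,:,::-1]; cv2.imwrite("pics/w1.png",im)
```

```text
t 2.8 pos [ 0.42   -0.0344  0.2627] yaw -7.62 tilt [ 3.e-04  3.e-04 -1.e+00] F [-0.2  0.4 -0.3] w 0.060609315071087876
delta in units [ 0.582 -1.671  6.507] turn units 0.064
```

View pics/w1.png

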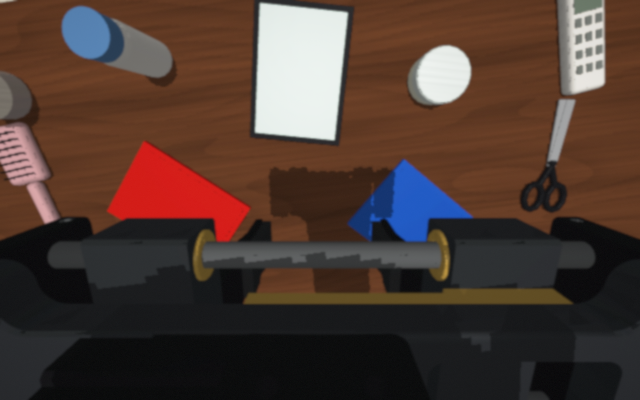

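View pics/top1.png

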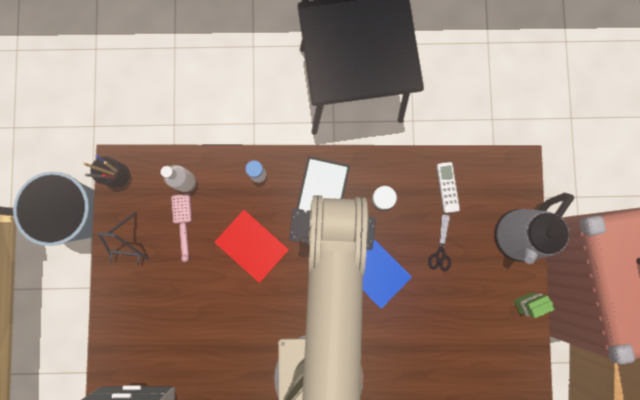

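```bash
cat >> h.py <<'E'
def cam(c,_T={}):
    i=r.camera_info(c); K=np.array(i["K"])
    if c!="wrist": return K,np.array(i["R"]),np.array(i["t"])
    s,M,_=st(); T=np.eye(4); T[:3,:3]=M; T[:3,3]=s["ee_pos"]
    W=np.linalg.inv(T@np.array(i["hand_eye"])); return K,W[:3,:3],W[:3,3]
E
python3 - <<'E'
from h import *
im=cv2.imread("pics/w1.png")
print(np.round(mirror("wrist",im,(300,70)),4))
P=unproj("wrist",[[257,0.5],[352,9.5],[336,143],[251,136]],.008); print(P.round(4), P.mean(0).round(4)) 
go([.44,.005,.1],-13.4)
E
```

```text
[ 0.5256 -0.2176 82.4846 73.7009 71.3235]
[[ 0.6465  0.0182  0.008 ]
 [ 0.6203 -0.1022  0.008 ]
 [ 0.4532 -0.0614  0.008 ]
 [ 0.4791  0.0587  0.008 ]] [ 0.5498 -0.0217  0.008 ]
t 2.9 pos [ 0.4199 -0.0346  0.2627] yaw -7.48 tilt [ 3.e-04  3.e-04 -1.e+00] F [-0.1  0.5 -0.5] w 0.06096799876572759
delta in units [ 0.587 -1.675  6.506] turn units 0.066
```

>>> move_arm:
  deltas:
    - [0.4, 0.2, -0.5, 0, 0.066]
    - [0.4, 0.2, -0.5, 0.8, 0]
    - [0.4, 0.2, -0.6, 1, 0]
    - [0.4, 0, 0, 1, 0]
    - [0.4, 0, 0, 1, 0]
    - [0.4, 0, 0, 1, 0]
    - [0.4, 0, 0, 1, 0]
    - [0.4, 0, 0, 1, 0]
    - [0.4, 0, 0, 1, 0]
    - [0.4, 0, 0, 0.8, 0]
    - [0.4, 0, 0, 0.5, 0]
    - [0.4, 0, 0, 0, 0]

```text
time: 3.9
ee_pos: [0.4408, 0.0017, 0.0328]
eef_rot: [0.993, -0.114, -0.002, -0.0]
ft_force: [-0.2, -0.3, -0.1]
width: 0.0614
```

Run:
```python
from h import *
go([.437,.005,.004],-13.5)
im=r.camera("wrist")[:,:,::-1]; cv2.imwrite("pics/w2.png",im)
```

```text
t 3.9 pos [0.4408 0.0017 0.0328] yaw -13.12 tilt [-4.1e-03  1.0e-04 -1.0e+00] F [-0.2 -0.3 -0.1] w 0.06136838542238473
delta in units [-0.173 -0.095  1.152] turn units 0.004
```

View pics/w2.png

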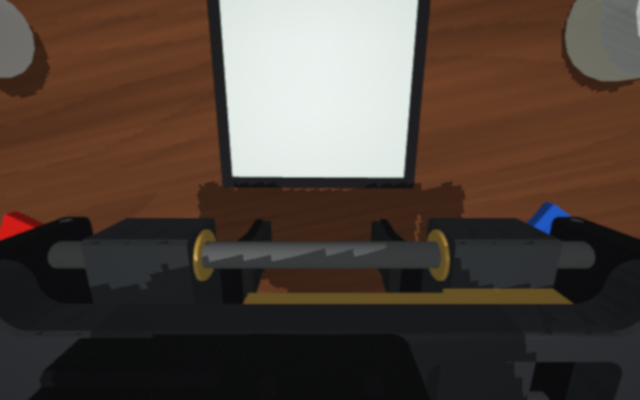

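>>> move_arm:
  deltas:
    - [0.4, -0.1, 0, 0.5, 0.004]
    - [0.4, -0.1, -0.1, 0.4, 0]
    - [0.4, 0, 0, 0.2, 0]
    - [0.4, 0, 0, 0, 0]
    - [0.4, 0, 0, 0, 0]

```text
time: 4.37
ee_pos: [0.4385, 0.0053, 0.0079]
eef_rot: [0.993, -0.119, 0.0, 0.0]
ft_force: [0.8, 0.1, 0.3]
width: 0.0604
```

Run:
```python
from h import *
go([.4448,.003,.004],-13.5)
```

```text
t 4.3667 pos [0.4385 0.0053 0.0079] yaw -13.63 tilt [ 2.e-04  0.e+00 -1.e+00] F [0.8 0.1 0.3] w 0.06041447966719612
delta in units [0.266 0.03  0.156] turn units -0.001
```

>>> move_arm:
  deltas:
    - [0.4, 0, 0, 0.1, 0]
    - [0.4, 0.1, 0, 0.08, 0]
    - [0.4, 0.12, 0, 0, 0]
    - [0.4, 0.12, 0, 0, 0]
    - [0.4, 0.12, 0, 0, 0]
    - [0.4, 0.1, 0, 0, 0]
    - [0.4, 0, 0, 0, 0]

```text
time: 4.95
ee_pos: [0.4526, 0.0018, 0.0032]
eef_rot: [0.993, -0.119, 0.0, -0.0]
ft_force: [-0.3, 0.1, 0.6]
width: 0.0611
```

Run:
```python
from h import *
go([.4548,.001,.0035],-13.5)
im=r.camera("wrist")[:,:,::-1]; cv2.imwrite("pics/w3.png",im)
```

```text
t 4.95 pos [0.4526 0.0018 0.0032] yaw -13.69 tilt [ 4.e-04 -3.e-04 -1.e+00] F [-0.3  0.1  0.6] w 0.061145866526758075
delta in units [ 0.094  0.011 -0.014] turn units -0.002
```

View pics/w3.png

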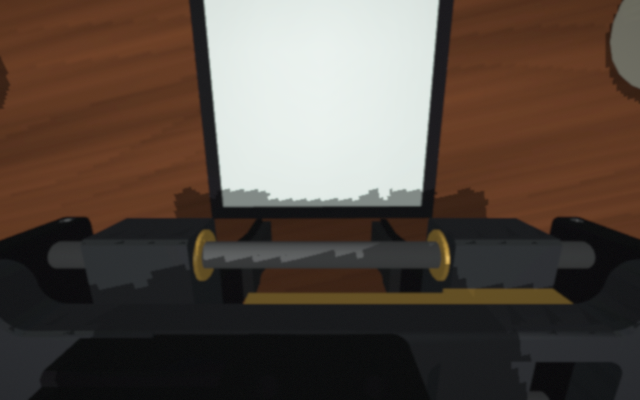

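>>> move_arm:
  deltas:
    - [0.4, 0.08, 0, 0, 0]
    - [0.4, 0.08, 0, 0, 0]
    - [0.4, 0.08, 0, 0, 0]
    - [0.4, 0.08, 0.005, 0, -0.001]
    - [0.4, 0.1, 0.02, 0, -0.003]
    - [0.4, 0.1, 0.025, 0, -0.004]
    - [0.4, 0.1, 0.025, 0, -0.004]
    - [0.4, 0.1, 0.025, 0, -0.004]
    - [0.4, 0.1, 0.025, 0, -0.004]
    - [0.4, 0.1, 0.025, 0, -0.004]

```text
time: 5.83
ee_pos: [0.4737, -0.0071, 0.003]
eef_rot: [0.995, -0.1, 0.0, 0.0]
ft_force: [-1.0, 0.7, -0.4]
width: 0.0608
```

```bash
cat >> h.py <<'E'
def look(n):
    go([.55,0,.0035],-1.07)
    for c in ("top","side","wrist"):
        im=r.camera(c)[:,:,::-1]; cv2.imwrite(f"pics/{c}{n}.png",im)
        if c=="side":
            try:
                m=mirror("side",im,proj("side",[*look.g,0.008])[0]); print("side mirror",np.round(m,4))
            except Exception as e: print(e)
E
python3 - <<'E'
from h import *
look.g=(.57,-.025); look(4)
E
```

```text
t 5.8333 pos [ 0.4737 -0.0071  0.003 ] yaw -11.48 tilt [ 0.  0. -1.] F [-1.   0.7 -0.4] w 0.06083077572129274
delta in units [ 2.933 -0.887 -0.02 ] turn units -0.116
side mirror [ 6.616000e-01  2.673000e-01 -6.295180e+01  3.083001e+02  6.729430e+01]
```

View pics/wrist4.png

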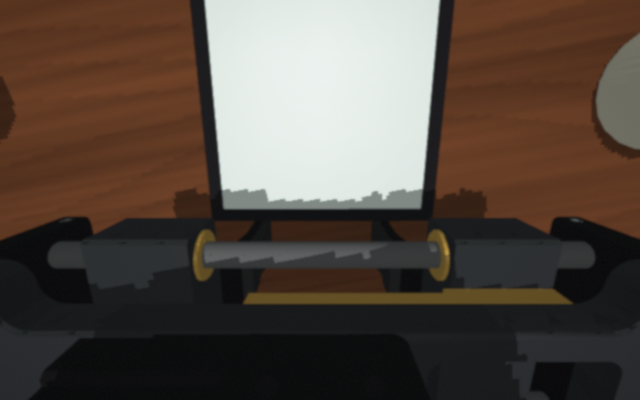

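View pics/side4.png

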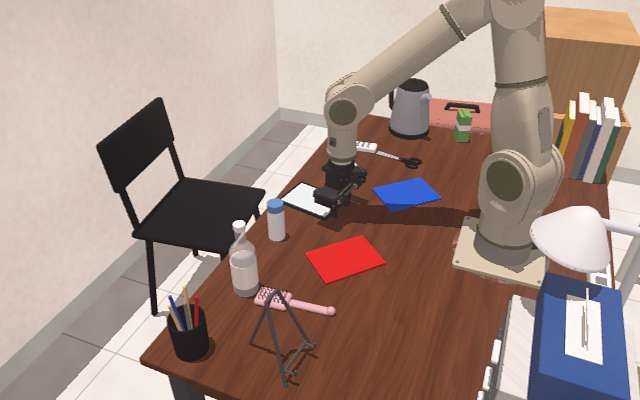

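>>> move_arm:
  deltas:
    - [0.4, 0.1, 0.025, 0, -0.004]
    - [0.4, 0.1, 0.03, 0, -0.005]
    - [0.4, 0.1, 0.03, 0, -0.005]
    - [0.4, 0.1, 0.03, 0, -0.005]
    - [0.4, 0.1, 0.03, 0, -0.005]
    - [0.4, 0.1, 0.03, 0, -0.005]
    - [0.4, 0.1, 0.03, 0, -0.005]
    - [0.4, 0.1, 0.03, 0, -0.005]
    - [0.4, 0.1, 0.03, 0, -0.005]
    - [0.4, 0.1, 0.03, 0, -0.005]
    - [0.4, 0.1, 0.03, 0, -0.005]
    - [0.4, 0.1, 0.03, 0, -0.005]

```text
time: 6.98
ee_pos: [0.5019, -0.0206, 0.003]
eef_rot: [0.999, -0.054, 0.0, 0.0]
ft_force: [-3.3, 0.0, 2.9]
width: 0.0611
```

Run:
```python
from h import *
look.g=(.6,-.025); look(5)
```

```text
t 6.9833 pos [ 0.5019 -0.0206  0.003 ] yaw -6.16 tilt [ 1.e-04  1.e-04 -1.e+00] F [-3.3  0.   2.9] w 0.061088027481024536
delta in units [ 1.823 -1.026 -0.018] turn units -0.057
side mirror [ 6.603000e-01  2.671000e-01 -6.184690e+01  3.080385e+02  6.955430e+01]
```

View pics/wrist5.png

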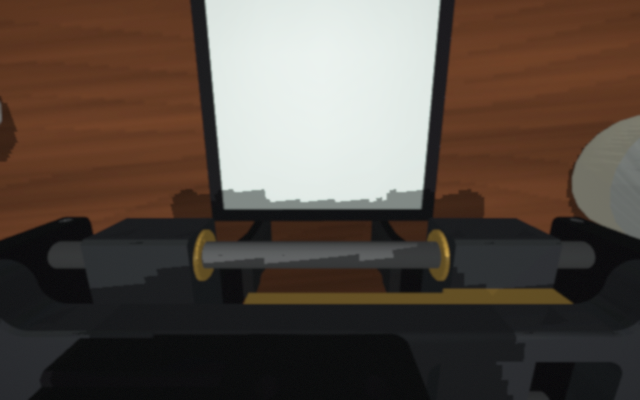

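>>> move_arm:
  deltas:
    - [0.4, 0.1, 0.03, 0, -0.005]
    - [0.4, 0.1, 0.03, 0, -0.005]
    - [0.4, 0.1, 0.03, 0, -0.005]
    - [0.4, 0.1, 0.03, 0, -0.005]
    - [0.4, 0.1, 0.03, 0, -0.005]
    - [0.4, 0.1, 0.03, 0, -0.005]
    - [0.4, 0.1, 0.03, 0, -0.005]
    - [0.4, 0.1, 0.03, 0, -0.005]
    - [0.4, 0.1, 0.03, 0, -0.005]
    - [0.4, 0.1, 0.03, 0, -0.005]
    - [0.4, 0.1, 0.03, 0, -0.005]
    - [0.4, 0.1, 0, 0, -0.001]

```text
time: 8.13
ee_pos: [0.5313, -0.0309, 0.003]
eef_rot: [1.0, -0.01, -0.0, 0.0]
ft_force: [-3.7, -1.2, 1.5]
width: 0.0607
```

Run:
```python
from h import *
go([.5505,0,.003],-1.07)
```

```text
t 8.1333 pos [ 0.5313 -0.0309  0.003 ] yaw -1.13 tilt [-0.e+00  2.e-04 -1.e+00] F [-3.7 -1.2  1.5] w 0.06074170077734857
delta in units [ 7.45e-01 -1.25e+00  1.00e-03] turn units -0.001
```

Remaining about 18 mm. I'll back off, rise and measure before the last push.

>>> move_arm:
  deltas:
    - [0.4, -0.3, 0, 0, 0]
    - [0.4, -0.6, 0, 0, 0]
    - [0.4, -0.8, 0, -0.5, 0]
    - [0.4, -1, 0, -1, 0]
    - [0.4, -1, 0, -1, 0]
    - [0.4, -0.5, 0, -1, 0]
    - [0.4, 0, 0, -1, 0]
    - [0.4, 0, 0, -1, 0]
    - [0.4, 0, 0, -1, 0]
    - [0.4, 0, 0, -1, 0]
    - [0.4, 0, 0, -0.5, 0]
    - [0.4, 0, 0, 0, 0]

```text
time: 9.13
ee_pos: [0.4275, -0.0286, 0.2057]
eef_rot: [1.0, -0.01, 0.003, 0.001]
ft_force: [-0.0, 0.6, 0.1]
width: 0.061
```

Run:
```python
from h import *
look.g=(.63,-.033); look(6)
im=cv2.imread("pics/top6.png")
cv2.imwrite("pics/topz6.png",cv2.resize(im[120:230,260:370],None,fx=5.4,fy=5.4,interpolation=cv2.INTER_CUBIC))
```

```text
t 9.1333 pos [ 0.4275 -0.0286  0.2057] yaw -1.17 tilt [ 0.0054  0.0023 -1.    ] F [-0.   0.6  0.1] w 0.06102093347427787
delta in units [ 4.831 -1.261  8.112] turn units -0.001
side mirror [ 6.339000e-01 -3.310000e-02 -1.007100e+00  1.650703e+02  1.139905e+02]
```

View pics/wrist6.png

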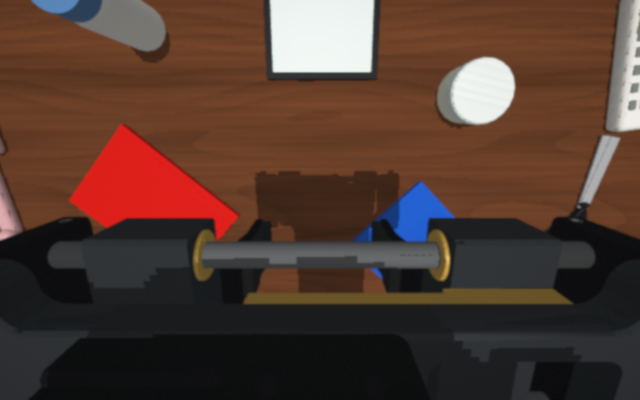

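View pics/topz6.png

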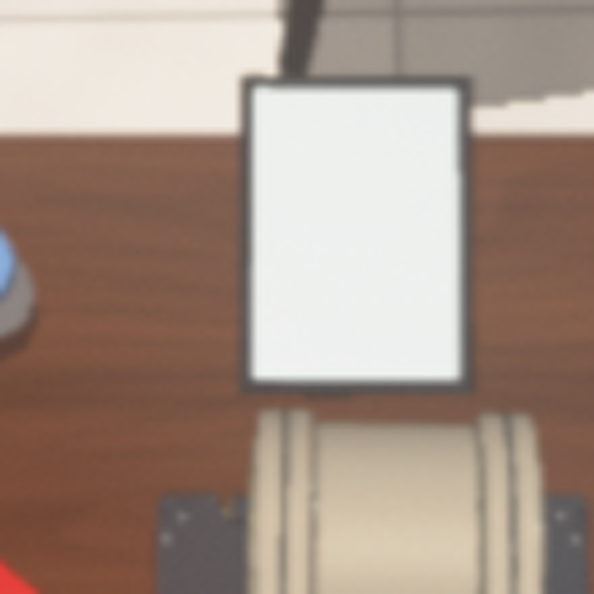

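View pics/side6.png

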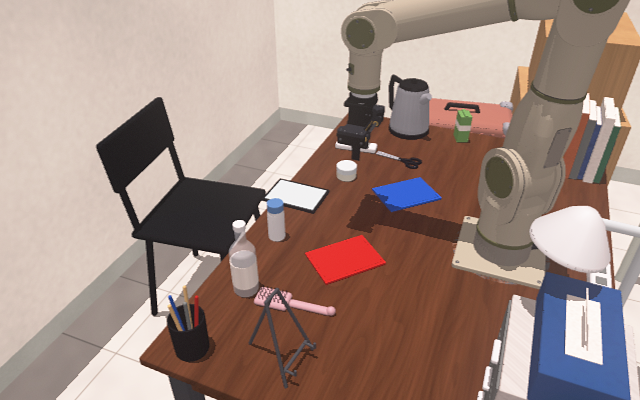

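```bash
cat >> h.py <<'E'
def over(path):
    im=cv2.imread(path)
    n,d,k,res=edge("top",im,[*range(120,235,3),*range(375,430,3),*range(465,530,3)],138,152)
    m=mirror("top",im,proj("top",[*look.g,.008])[0])
    print("edge",n,d,k,res,"ang",np.degrees(np.arctan2(n[1],n[0])),"mirror",np.round(m,4),"overhang by centre",(n@m[:2]+.09-d)*1000)
    g=im.astype(float).sum(2)
    u=proj("top",[m[0],m[1],.008])[0,0]
    col=g[:,int(u)-14:int(u)+15].mean(1); print(np.round(col[126:152]).astype(int))
E
python3 - <<'E'
from h import *
look.g=(.632,-.033); over("pics/top6.png"); print(unproj("top",[[323,133.5],[323,134.5],[323,191.5]],.008))
look.g=(.5515,-.023); over("pics/top0.png")
E
```

```text
edge [ 0.9998241  -0.01875584] 0.6900457739830017 80 0.0002730617838036988 ang -1.0746934 mirror [ 6.314000e-01 -3.360000e-02 -1.354300e+00  1.656234e+02  1.146202e+02] overhang by centre 31.893714642654004
[413 413 412 411 408 410 412 393 319 345 545 692 713 714 715 715 715 715
 716 716 716 716 716 716 716 716]
[[ 0.72165892 -0.02924577  0.008     ]
 [ 0.71857119 -0.02918508  0.008     ]
 [ 0.54451866 -0.02576402  0.008     ]]
edge [ 0.9998239  -0.01876502] 0.6900585889816284 80 0.00028852237482039145 ang -1.0752194 mirror [ 5.518000e-01 -2.410000e-02 -1.335620e+01  1.669169e+02  1.171602e+02] overhang by centre -47.87676488267856
[437 435 435 433 431 432 435 445 468 486 491 491 492 496 497 507 544 582
 535 383 310 307 307 311 313 310]
```

```bash
cat >> h.py <<'E'
def sedge(path):
    im=cv2.imread(path).astype(np.float32); g=im.sum(2); b=im[:,:,0]
    xs=np.arange(.66,.72,.0005); out=[]
    for y in np.r_[np.arange(-.35,-.12,.01),np.arange(.045,.12,.01)]:
        p=proj("side",np.c_[xs,np.full_like(xs,y),0*xs]).astype(np.float32)
        v=cv2.remap(b,p[:,:1].copy(),p[:,1:].copy(),cv2.INTER_LINEAR).ravel()
        d=np.convolve(np.diff(v),np.ones(7)/7,'same'); k=int(np.argmax(np.abs(d[8:-8])))+8
        out.append((y,xs[k],d[k]))
    for o in out: print(np.round(o,4),end=' ')
E
python3 - <<'E'
from h import *
sedge("pics/side6.png")
E
```

```text
[-0.35    0.682  11.4019] [-0.34    0.6835 10.2764] [-0.33   0.684  9.933] [-0.32   0.685 12.168] [-0.31    0.685  12.4517] [-0.3     0.685  12.2475] [-0.29    0.6845 12.7422] [-0.28    0.6845 12.3683] [-0.27    0.6845 11.7065] [-0.26    0.684  11.6264] [-0.25    0.6845 12.9199] [-0.24    0.685  11.1038] [-0.23    0.6855 10.9975] [-0.22    0.686  11.7425] [-0.21    0.6855 11.7852] [-0.2     0.685  13.0561] [-0.19    0.6855 11.168 ] [-0.18    0.6875 10.8937] [-0.17    0.6875 12.4033] [-0.16    0.6865 12.4135] [-0.15    0.686  13.8555] [-0.14    0.6885 11.3443] [-0.13    0.688  11.9291] [0.045  0.6985 4.2564] [0.055  0.6935 8.7847] [ 0.065   0.692  12.4509] [  0.075    0.711  -14.8764] [  0.085    0.706  -17.4509] [  0.095    0.6975 -15.0212] [  0.105    0.6685 -12.4425] [ 0.115   0.704  16.3085]
```

Run:
```python
from h import *
P=unproj("wrist",[[265,78],[377,78]],.008);print(P.round(4))
go([.515,-.031,.003],-1.07)
```

```text
[[ 0.5428  0.0342  0.008 ]
 [ 0.54   -0.097   0.008 ]]
t 9.2833 pos [ 0.4256 -0.0285  0.2022] yaw -1.17 tilt [-4.e-04  4.e-04 -1.e+00] F [-0.2  0.4 -0.4] w 0.06091958314883757
delta in units [3.581 0.023 7.966] turn units -0.001
```

>>> move_arm:
  deltas:
    - [0.4, 0.2, 0.02, 0.8, 0]
    - [0.4, 0.2, 0, 1, 0]
    - [0.4, 0.2, 0, 1, 0]
    - [0.4, 0.2, 0, 1, 0]
    - [0.4, 0.2, 0, 1, 0]
    - [0.4, 0.2, 0, 1, 0]
    - [0.4, 0.2, 0, 1, 0]
    - [0.4, 0.2, 0, 0.6, 0]
    - [0.4, 0.4, 0, 0.3, 0]
    - [0.4, 0.4, 0, 0.15, 0]
    - [0.4, 0.4, 0, 0, 0]
    - [0.4, 0.2, 0, 0, 0]

```text
time: 10.28
ee_pos: [0.5013, -0.03, 0.0059]
eef_rot: [1.0, -0.01, -0.001, -0.001]
ft_force: [0.6, 0.7, -0.9]
width: 0.0604
```

Run:
```python
from h import *
go([.5493,-.0315,.003],-1.07)
```

```text
t 10.2833 pos [ 0.5013 -0.03    0.0059] yaw -1.13 tilt [-0.0011 -0.0011 -1.    ] F [ 0.6  0.7 -0.9] w 0.060438896716575395
delta in units [1.92  0.021 0.115] turn units -0.001
```

>>> move_arm:
  deltas:
    - [0.4, 0.2, 0, 0, 0]
    - [0.4, 0.2, 0, 0.08, 0]
    - [0.4, 0.2, 0.02, 0, 0]
    - [0.4, 0.15, 0, 0, 0]
    - [0.4, 0, 0, 0, 0]

```text
time: 10.7
ee_pos: [0.5205, -0.0315, 0.005]
eef_rot: [1.0, -0.01, 0.0, -0.0]
ft_force: [-0.4, -0.9, 0.2]
width: 0.0608
```

Run:
```python
from h import *
go([.5493,-.0315,.003],-1.07)
```

```text
t 10.7 pos [ 0.5205 -0.0315  0.005 ] yaw -1.18 tilt [ 7.e-04 -0.e+00 -1.e+00] F [-0.4 -0.9  0.2] w 0.060783595430747024
delta in units [ 1.152 -0.022  0.082] turn units -0.001
```

>>> move_arm:
  deltas:
    - [0.4, 0.1, 0, 0.07, 0]
    - [0.4, 0.1, 0, 0, 0]
    - [0.4, 0.1, 0, 0, 0]
    - [0.4, 0.1, 0, 0, 0]
    - [0.4, 0.1, 0, 0, 0]
    - [0.4, 0.1, 0, 0, 0]
    - [0.4, 0.1, 0, 0, 0]
    - [0.4, 0.1, 0, 0, 0]
    - [0.4, 0.1, 0, 0, 0]
    - [0.4, 0.1, 0, 0, 0]
    - [0.4, 0.08, 0, 0, 0]
    - [0.4, 0, 0, 0, 0]

```text
time: 11.7
ee_pos: [0.5474, -0.032, 0.0031]
eef_rot: [1.0, -0.01, 0.0, -0.0]
ft_force: [0.6, -0.0, -0.8]
width: 0.0612
```

Run:
```python
from h import *
go([.5493,-.0315,.003],-1.07)
```

```text
t 11.7 pos [ 0.5474 -0.032   0.0031] yaw -1.17 tilt [ 8.e-04 -2.e-04 -1.e+00] F [ 0.6 -0.  -0.8] w 0.061195320673919175
delta in units [ 0.075 -0.02   0.002] turn units -0.001
```

>>> move_arm:
  deltas:
    - [0.4, 0.07, 0, 0, 0]
    - [0.4, 0, 0, 0, 0]
    - [0.4, 0, 0, 0, 0]

```text
time: 11.95
ee_pos: [0.5487, -0.032, 0.0031]
eef_rot: [1.0, -0.01, 0.0, -0.0]
ft_force: [-0.9, -0.8, 0.2]
width: 0.0609
```

>>> move_arm:
  deltas:
    - [0.4, -0.3, 0, 0, 0]
    - [0.4, -0.6, 0, 0, 0]
    - [0.4, -0.8, 0, -0.5, 0]
    - [0.4, -1, 0, -1, 0]
    - [0.4, -1, 0, -1, 0]
    - [0.4, -1, 0, -1, 0]
    - [0.4, 0, 0, -1, 0]
    - [0.4, 0, 0, -1, 0]
    - [0.4, 0, 0, -1, 0]
    - [0.4, 0, 0, -1, 0]
    - [0.4, 0, 0, -0.5, 0]
    - [0.4, 0, 0, 0, 0]

```text
time: 12.95
ee_pos: [0.4323, -0.0298, 0.2056]
eef_rot: [1.0, -0.01, 0.002, 0.001]
ft_force: [0.1, 0.1, 1.5]
width: 0.061
```

Run:
```python
from h import *
look.g=(.65,-.034); look(7); over("pics/top7.png")
P=unproj("wrist",[[265,78],[377,78]],.008);print(P.round(4))
im=cv2.imread("pics/top7.png"); cv2.imwrite("pics/topz7.png",cv2.resize(im[120:230,260:370],None,fx=5.4,fy=5.4,interpolation=cv2.INTER_CUBIC))
```

```text
t 12.95 pos [ 0.4323 -0.0298  0.2056] yaw -1.18 tilt [ 0.0048  0.0025 -1.    ] F [0.1 0.1 1.5] w 0.06096543626158674
delta in units [ 4.645 -1.307  8.105] turn units -0.001
side mirror [ 6.509000e-01 -3.320000e-02 -1.068300e+00  1.649497e+02  1.136890e+02]
edge [ 0.99982405 -0.01875978] 0.6900519728660583 80 0.0002880747235464587 ang -1.0749189 mirror [ 6.496000e-01 -3.400000e-02 -1.354300e+00  1.656915e+02  1.147301e+02] overhang by centre 50.05574575404026
[413 395 332 302 471 683 713 714 714 714 714 714 714 714 715 715 715 715
 715 716 716 716 716 716 716 716]
[[ 0.5476  0.033   0.008 ]
 [ 0.5448 -0.0982  0.008 ]]
```

View pics/wrist7.png

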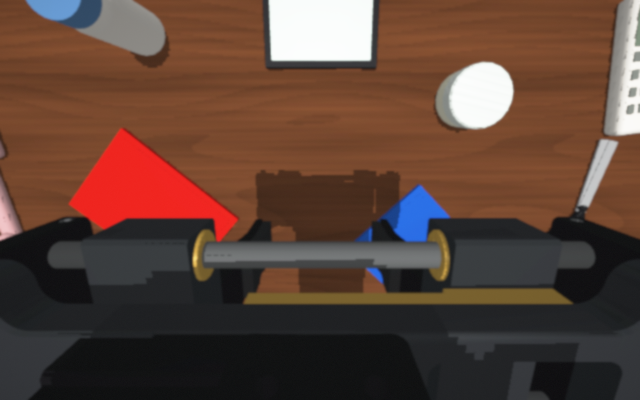

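View pics/side7.png

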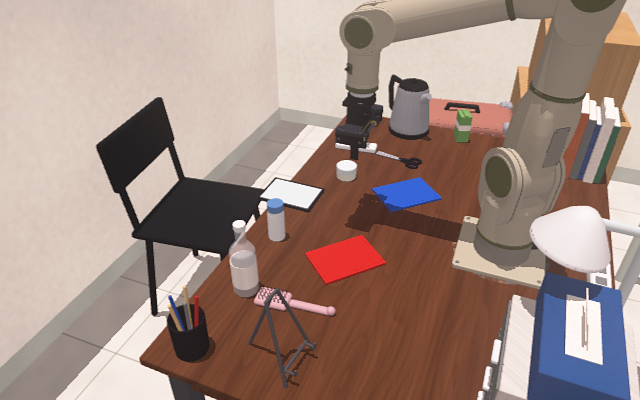

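View pics/top7.png

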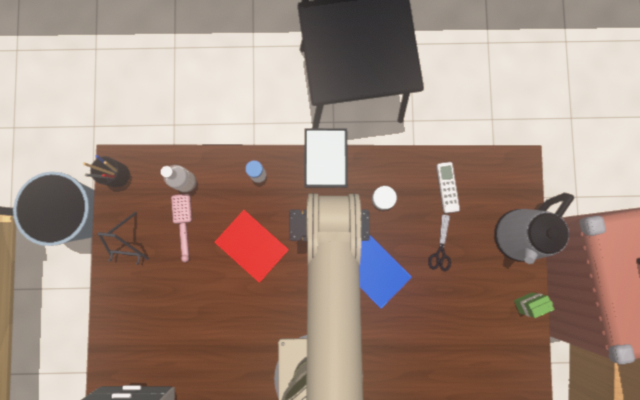

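Top view gives 50.1 mm overhang and the side view about 51 mm. The mirror is square to within 0.3°, and everything else is in place. Handing in.

```bash
python3 -c "
from bench import r
print(r.close_job())"
```

```text
the job is handed in; nothing more can be done
None
```

The mirror now hangs about 5 cm over the front edge of the desk, short end first and square to it. I pushed its rear short end with two spread fingertips about 3 mm above the desk. It turned about 12° on the way, with one pause to measure before the last 18 mm. The hand then backed off and rose clear, and I handed the job in at about 13 s.

- **Overhang:** 50.1 mm from the top camera and about 51 mm from the side camera. Midway, the side camera had read about 2.5 mm more than the top and wrist cameras (34.4 mm against about 32 mm). I went with the lower figure for the last push.
- **Squareness:** within 0.3° of the desk edge. The mirror read -1.35° from the top and -1.07° from the side, against -1.07° for the edge.
- **Forces:** at most about 4–5 N in the readings at the end of each move.
- **Other things:** none of the other items on the desk, including the red and blue look-alikes, looked moved in the final pictures. I judged that by eye, not by measurement.
- **Not checked:** I took no fresh wrist-camera measurement of the mirror after the final push.

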